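# Slide the heating plate under the clamped circuit board

## Robot

A 7-joint arm with a two-finger parallel gripper is mounted at the origin on the work surface. World frame = base frame: x ahead of the robot, y to its left, z up, the work surface at z = 0. Lengths are in m, angles in rad, forces in N, time in s.
With the tool pointing down it reaches from about 0.35 to 0.9 m from the base axis. Payload 7.2 kg.
Tool frame: the origin (TCP) lies at the very end of the fingers, on their centre line; the grasp point (between the pads) lies 19 mm behind it; z points along the fingers, y is the line along which they close (so a half turn about z gives the same grasp; the last joint's range is limited). The gripper opens to 85 mm and grips with 20 to 120 N. Pads are 22 mm wide; open, the fingers measure 114 mm over their backs; the gripper's body (76 mm by 85 mm) begins 54 mm behind the grasp point. The pads swing forward as they close: fully open they stand 13 mm farther back than shut.
Start: joints at [1.251, 0.411, -0.013, 1.596, 0.006, 1.134, -0.082], TCP at [0.156, -0.605, 0.231] pointing down, gripper open.
Joint ranges: [-2.95, 2.95], [-0.29, 1.99], [-1.47, 1.44], [0.14, 2.54], [-1.03, 4.17], [0.13, 1.85], [-2.86, 2.86]. Speed limits (rad/s): [2.39, 2.39, 3.01, 3.01, 3.14, 3.14, 3.14].

## Interface

Orientations are given as a rotation vector (axis times angle).
In Python, from cell import ctrl, hand, capture, telemetry gives the robot as it stands. The module is installed in compiled form; this text tells all that it offers. Calls block until the motion is done:
- ctrl.move_to(position, orientation): joint-space move of the TCP to a pose.
- ctrl.servo_line(position, velocity=0.15, rotation=None, until_force=None): straight line of the TCP; rotation=None keeps the orientation; velocity is the mean speed in m/s. With until_force (N) it stops when the force on the tool has changed by that much, and returns True; else False.
- ctrl.set_joints(angles): joint-space move.
- hand.command_gripper(opening, strength=None): opening from 0.0 (shut) to 1.0 (fully open); strength is the grip in N (None keeps the last); returns when the fingers have stopped.
- ctrl.dwell(seconds).
- ctrl.solve_ik(position, orientation): joint angles nearest the present ones, or None.
- capture(name): name is "scene" or "top"; returns a dict with "frame" (400x640x3 uint8, red, green, blue), "z_map" (400x640 float32, m along the optical axis (not along the pixel's ray), 0 where there is no reading), "fx", "fy", "cx", "cy" (pixels), "R" (3x3) and "t" (3): a world point X has camera coordinates R X + t. Camera axes: x right, y down, z forward; pixel columns grow to the right and rows downward; lengths in m; the calibration is good to about 2 mm. A picture is of the moment at which its call begins.
A pose or a line that the arm cannot do raises ctrl.Unreachable and nothing moves.
- ctrl.finish_job(): hands the job in; it is judged then, once.
Readings, each from a call of its own:
- telemetry.get_clock(): time.
- telemetry.get_joint_positions(): joint angles.
- telemetry.get_joint_vel(): joint speeds.
- telemetry.get_joint_torque(): joint torques, N m.
- telemetry.get_eef_pos(): TCP position.
- telemetry.get_tcp_rot(): TCP orientation.
- telemetry.get_wrist_force(): force on the tool from outside, world axes, zero at the start.
- telemetry.get_torque(): the same for the moment, N m.
- telemetry.get_opening(): opening from 0.0 (shut) to 1.0 (fully open).
- telemetry.get_grasp_force(): force on a finger pad.
Only numpy, scipy, OpenCV 4.12 (cv2) and the standard library are available. Lean on these libraries where they do the work, as an engineer would, in place of code of your own. Each camera call takes 0.05 s, during which the arm holds its last target. There are 200 camera calls.

## Task

Push the flat heating plate across the bench with your fingertips and slide it, one short end first, into the open front of the board holder and under the circuit board, until it is fully home with its far end square against the holder's rear stop. Keep it flat on the bench all the way: do not lift, carry or tip it. Do not bump the board or its holder with the robot, and leave the other things on the bench where they are.

Things in the scene. Friction and masses are not known exactly. Their poses are not given: they have to be found in the camera images.
- heating_plate: Flat heating plate, a loose slab 120 mm long (its x) x 90 mm wide (its y) x 22 mm high, about 0.25-0.5 kg, black plastic body with a bare aluminium top with five dark grooves along its length; upright sides all round, down to the bench. Origin: centre of its underside, z up. Either short end may go in first. Too wide to be pinched.
- board_holder: Board holder: aluminium U-frame fixed to the bench, bridged by a clamped green circuit board. Origin: on the bench under the board's centre; z up, x from its open front to its rear stop. Two cheeks, 30 mm high, run from x=-34 to 72 mm, 116 mm clear between them (y=-58..58), 144 mm outside, front noses rounded. With the plate home the plate's centre is at x=0.
- board_under (a point): Centre of the board's underside, 29 mm above the bench. The board spans x=-27..27 mm of the holder, cheek to cheek; its clamps and parts reach up to 49 mm above the bench. A plate fully home sticks out 33 mm in front of the board.
- rear_stop (a point): Middle of the front face of the holder's rear stop, a bar 18 mm high across the back; the face is at x=60 mm of the holder, this point 9 mm above the bench.
- flux_tin: Round tin with a yellow band, 54 mm across, 62 mm high, standing beside the holder; origin centre of underside. Leave alone.
- solder_spool: Grey spool standing on end, 52 mm across, 40 mm high, beside the holder; origin centre of underside. Leave alone.
- screwdriver: Screwdriver lying on the bench, 180 mm long along its x, on the robot's right (-y). Leave alone.
- hammer: Hammer lying on the bench, 260 mm long along its x, on the robot's left (+y). Leave alone.
- forceps: Steel locking forceps lying flat, 145 mm long along its x, 8 mm high, on the robot's left (+y). Leave alone.
- parts_box: Closed blue plastic parts box, 90 x 120 x 34 mm with a clear lid, on the robot's right (-y); origin centre of underside. Leave alone.
Mind the look-alikes: they are no part of the job. Leave any pink look-alike of the board_holder alone. There is more than one size of the heating_plate; the job needs the smaller.

How it is judged:
On the way:
1. the plate's leading end has passed in under the board, from the open front (x of heating_plate in the frame of board_holder between -0.08 and -0.02 m and y of heating_plate in the frame of board_holder between -0.03 and 0.03 m and angle between heating_plate's own z axis and vertical below 0.05 rad), for 0.05 s.
At the end, for the whole second after the job is handed in: The plate lies still and flat on the bench under the board, between the cheeks, its far short end against the rear stop: centre within 6 mm of fully home, its length within 0.09 rad (5 degrees) of the holder's (x of heating_plate in the frame of board_holder between -0.006 and 0.006 m and y of heating_plate in the frame of board_holder between -0.025 and 0.025 m and angle between the x axis of heating_plate and the x axis of board_holder, either way round below 0.09 rad and angle between heating_plate's own z axis and vertical below 0.03 rad and height (world z) of heating_plate below 0.003 m and linear speed of heating_plate below 0.01 m/s); the robot touches nothing.
It fails at once if the heating plate is lifted off the bench (height (world z) of heating_plate above 0.008 m).
It fails at once if the heating plate is tipped by more than 0.1 rad (angle between heating_plate's own z axis and vertical above 0.1 rad).
It fails at once if the robot bumps the board or its holder (over 8 N) (contact force between any of the fingers, the arm and board_holder above 8 N).
It fails at once if another loose thing on the bench is moved by more than 20 mm (distance of any of flux_tin, solder_spool, screwdriver, hammer, forceps, parts_box from where it was at the start of the episode above 0.02 m).
It also fails if it takes over 54 s, if anything falls off the work surface, if the arm or the gripper's body presses on something with over 40 N, if the wrist force passes 120 N, or if a joint passes its speed limit or range.

## Working session

There is one attempt and no reset: what is moved stays moved. The work goes in short steps, each a Python script; the robot and the scene stay as the last script left them, time stands still between calls to the robot, and variables do not carry over. Pictures are saved under pics/ and viewed, at most 10 in all, crops included, and the job is handed in when it is done.

```bash
mkdir -p pics; python3 - <<'E'
from cell import ctrl,hand,capture,telemetry
import cv2,numpy as np,pickle
d={n:capture(n) for n in("scene","top")}
pickle.dump(d,open('a.pkl','wb'))
for n in d: cv2.imwrite(f'pics/{n}0.png',d[n]["frame"][:,:,::-1]); print(n,d[n]["R"],d[n]["t"],d[n]["fx"],d[n]["cx"],d[n]["cy"])
print(telemetry.get_clock(),telemetry.get_tcp_rot())
E
```

```text
scene [[ 0.65012302  0.75972432  0.01261062]
 [ 0.50575263 -0.42028521 -0.75337548]
 [-0.56705761  0.49616459 -0.65746966]] [-0.31367803 -0.21331824  1.61282083] 449.8576742016479 317.08955520051603 204.8694103967465
top [[ 2.67069104e-03 -9.99879895e-01 -1.52663815e-02]
 [-9.92821190e-01 -8.25679308e-04 -1.19605194e-01]
 [ 1.19578224e-01  1.54762156e-02 -9.92704153e-01]] [-0.01202988  0.46734132  1.13476109] 430.1916326205109 317.65961534659243 201.7962524561108
0.1 [-3.11530493e+00 -3.94294611e-01  3.80952521e-04]
```

View pics/top0.png

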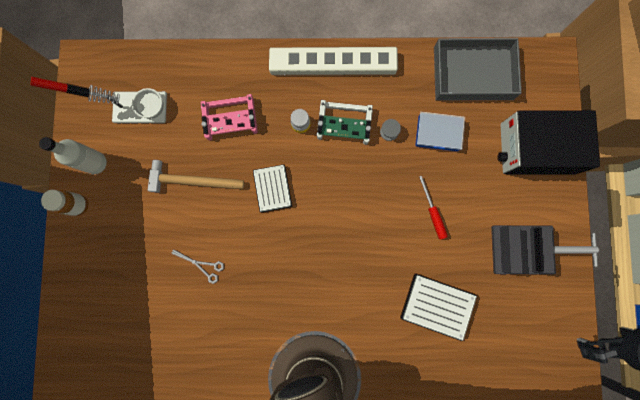

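View pics/scene0.png

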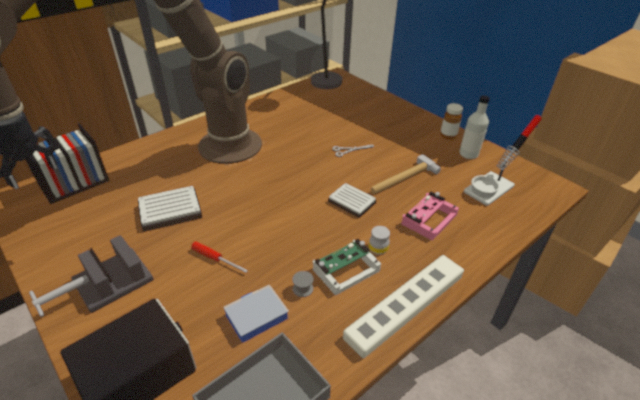

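The top view shows the small plate at about (272,188), the larger look-alike at (440,307), and the green-board holder at (345,122) with its front facing the robot. The tin is at (300,120) and the spool at (391,130), on either side of the holder. The hammer head is on the left, with its handle ending at about (243,184), close to the plate.

```bash
cat > h.py <<'E'
import numpy as np,cv2
def world(c):
    v,u=np.mgrid[0:400,0:640]; z=c["z_map"]
    P=np.stack([(u-c["cx"])/c["fx"]*z,(v-c["cy"])/c["fy"]*z,z],-1)
    return (P-c["t"])@c["R"]
def onplane(c,uv,h):
    uv=np.atleast_2d(uv).astype(float)
    d=np.c_[(uv[:,0]-c["cx"])/c["fx"],(uv[:,1]-c["cy"])/c["fy"],np.ones(len(uv))]@c["R"]
    o=-c["R"].T@c["t"]; return o+d*((h-o[2])/d[:,2])[:,None]
def plate(c,box):
    "plate pose from height mask in world box (x0,x1,y0,y1)"
    W=world(c); m=(W[...,2]>.013)&(W[...,2]<.030)&(W[...,0]>box[0])&(W[...,0]<box[1])&(W[...,1]>box[2])&(W[...,1]<box[3])
    n,l,s,_=cv2.connectedComponentsWithStats(m.astype(np.uint8)); k=1+np.argmax(s[1:,4])
    v,u=np.nonzero(l==k); p=onplane(c,np.c_[u,v],.022)[:,:2]
    (cx,cy),(a,b),_=r=cv2.minAreaRect((p*1000).astype(np.float32))
    q=cv2.boxPoints(r); e=[q[1]-q[0],q[2]-q[1]]; L=max(e,key=np.linalg.norm); L=L*np.sign(L[0])
    return np.array([cx,cy])/1000,np.arctan2(L[1],L[0]),(a,b),np.median(W[l==k][:,2]),p.mean(0)
E
python3 - <<'E'
import pickle;from h import *
d=pickle.load(open('a.pkl','rb'));c=d["top"]
print(plate(c,(.4,.7,.0,.25)))
W=world(c)
im=c["frame"]
crop=im[80:220,140:480];cv2.imwrite('pics/c.png',cv2.resize(crop,None,fx=2.35,fy=2.35,interpolation=cv2.INTER_CUBIC)[:,:,::-1])
crop=im[90:150,280:410];cv2.imwrite('pics/c2.png',cv2.resize(crop,None,fx=6,fy=6,interpolation=cv2.INTER_CUBIC)[:,:,::-1])
Z=np.round(W[...,2]*1000).astype(int)
for r in range(96,148,2): print(r,*Z[r,284:406:2])
E
```

```text
(array([0.50698077, 0.11421803]), np.float32(0.18319675), (118.91014862060547, 89.17330932617188), np.float64(0.022598239458682626), array([0.50677595, 0.11452622]))
96 7 5 -1 2 -1 -1 0 0 3 1 2 1 0 0 2 6 1 1 4 2 0 1 -1 -3 0 4 2 5 3 2 2 0 -1 1 6 0 2 3 -1 2 3 4 0 6 2 -4 2 2 -1 3 1 1 1 0 2 2 -2 -2 -1 2 2
98 0 -1 -1 -2 -3 -1 0 -1 2 4 0 0 0 3 2 4 1 2 -3 2 3 1 2 5 1 3 -1 4 2 3 1 3 1 -4 -1 5 1182 -2 2 0 4 3 2 4 -2 1 6 0 5 -2 5 -1 0 1182 0 1 2 1 2 2 1
100 2 1 0 -2 2 0 1 4 -1 2 3 -1 -4 1 1 -1 3 1 3 31 31 1 -1 3 -2 2 -2 -1 -1 -1 0 4 -3 1 0 -1 0 1 -2 1 0 -1 2 -1 1 -1 1 3 4 0 4 2 1 -4 3 1 2 0 6 2 -1
102 3 2 2 1182 5 3 0 -3 3 1 3 -1 2 1 0 -2 -1 1 1 40 33 23 18 24 18 -2 0 -2 2 2 2 2 1 3 -1 -1 0 3 3 4 3 1 2 0 6 1 -3 -4 0 -2 5 3 3 1 4 3 1 0 2 2 -1
104 1 1182 -1 2 3 3 2 2 2 1 4 1 -2 -1 -3 1 2 2 28 32 34 20 19 20 19 19 19 20 21 20 17 17 23 23 18 4 6 0 1 4 -1 3 0 0 0 -4 0 3 -2 3 4 0 1 2 3 -1 4 1 -1 -1 -2
106 -1 0 4 -2 2 -1 0 4 1 6 0 1 4 2 2 6 -1 -1 27 33 30 13 12 21 15 18 17 22 19 20 17 23 19 22 20 19 19 18 19 18 14 19 34 33 2 -1 2 5 3 2 6 3 -1 -1 1 2 1 3 6 6 6
108 5 2 3 0 3 2 -1 -2 6 2 -1 0 5 -1 4 1 -
[... 2440 characters left out ...]
1 1182 0 -1 2 4 -1 1 0 -2 -1 0 4 1182 12 -2 -2 0 0 -4 2 0 1 3 2 1 2 2 0 -2 0 1 2 30 35 34 34 36 32 -2 -2 2 3 -2 1 4 4 5 11 6 4 6 2 -4 5 1 4
140 5 -1 -3 1 1 3 1 1 -1 3 0 2 4 1 4 0 3 1 6 4 2 2 1 1 -1 5 4 1 0 2 3 -3 -1 -3 -3 2 -3 2 0 2 32 32 29 1 3 1 1 2 4 3 2 -1 8 4 3 0 0 5 1 0 3
142 0 5 1 2 0 2 5 3 1 -2 -1 -1 2 6 1 0 -3 -2 2 2 4 0 2 -1 2 3 3 2 0 0 1 -1 1 4 4 1 -4 3 8 2 21 19 -2 3 3 0 3 2 3 0 1 -3 0 1 3 -1 -3 3 2 0 6
144 -2 0 3 3 0 -2 3 1 2 -1 4 0 2 -3 4 4 1 -1 5 1 1182 4 1 1 0 4 2 0 0 -1 1 1 2 1 1 0 1 0 0 2 3 0 2 4 0 1 3 5 -3 3 -1 1 2 3 -1 -1 2 2 3 2 2
146 0 -3 0 3 0 3 -3 0 1 4 5 1 3 0 1 -1 2 2 1 5 -1 0 4 1 3 -1 3 1 -1 1 1182 2 1 3 -2 2 5 1 3 2 -1 -1 2 3 3 6 3 1 -1 1 4 1 2 -2 2 -2 5 0 5 -2 -2
```

View pics/c2.png

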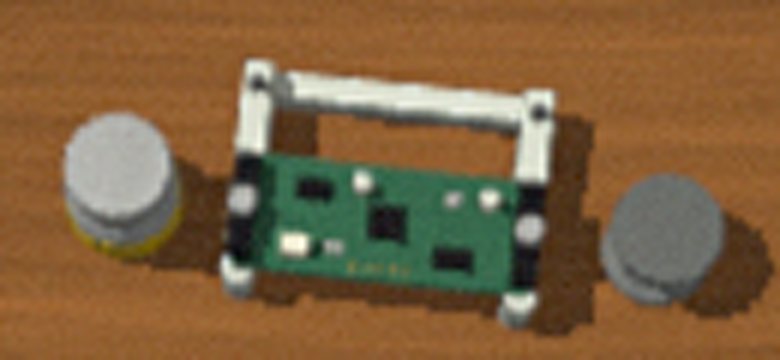

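The crop shows the holder with its front facing down (towards the robot) and turned slightly clockwise. The rear outer cheek corners are at crop (246,60) and (555,90), the board's front edge is near row 275–295, and the noses are at (237,285) and (515,315). The tin and spool are clear to the left and right.

```bash
python3 - <<'E'
import pickle;from h import *
d=pickle.load(open('a.pkl','rb'))
from scipy.optimize import minimize
c=d["top"];f=c["frame"].astype(int)
m=np.zeros((400,640),bool);m[105:145,310:380]=True
g=m&(f[...,1]>f[...,0]+15)&(f[...,1]>f[...,2]+5)
v,u=np.nonzero(g);p=onplane(c,np.c_[u,v],.0306)[:,:2]*1000
print("green",cv2.minAreaRect(p.astype(np.float32)),p.mean(0))
P=lambda a,h: onplane(c,np.array(a)/6+[280,90]-0.5+.08,h)[:,:2]*1000
r=P([(246,60),(555,90)],.030);e=r[0]-r[1]
yaw=np.arctan2(-e[0],e[1]);ax=np.array([np.cos(yaw),np.sin(yaw)])
print("rear corners",r,np.linalg.norm(e),"yaw",yaw,"centre",r.mean(0)-72*ax)
s=P([(275,98),(520,125)],.018);e=s[0]-s[1];y=np.arctan2(-e[0],e[1]);print("stop",s,y,s.mean(0)-60*ax)
n=P([(237,296),(515,326)],.0);print("nose",n,n.mean(0)+34*ax)
# template fit using above-bench silhouette of cheeks/board (height>24)
W=world(c);k=m.copy();k[90:145,310:380]=1;k&=(W[...,2]>.024)&(W[...,2]<.07)
v,u=np.nonzero(k);q=W[k][:,:2]*1000;print(len(q),cv2.minAreaRect(q.astype(np.float32)))
# rim corners in scene camera
W=world(d["scene"]);Z=W[...,2]
for nme,ctr in(("tin",(300,120)),("spool",(391,130))): print(nme,onplane(c,[ctr],.05))
H=W[(W[...,0]>.5)&(W[...,0]<.85)&(W[...,1]>-.12)&(W[...,1]<.03)&(Z>.025)&(Z<.06)][:,:2]*1000
print(cv2.minAreaRect(H.astype(np.float32)),H.mean(0))
E
```

```text
green ((674.2737426757812, -81.8934326171875), (135.07774353027344, 54.546661376953125), 82.73405456542969) [674.03080807 -82.58342482]
rear corners [[ 753.05254191  -18.58951113]
 [ 738.28022464 -161.17081123]] 143.34450982199672 yaw -0.10323793139110635 centre [674.04973315 -82.46022689]
stop [[ 739.04456241  -32.0493818 ]
 [ 725.72753829 -146.07497551]] -0.11626308627044496 [672.70550858 -82.87890008]
nose [[ 649.20163047  -14.30006058]
 [ 634.60977147 -144.49281339]] [675.72467464 -82.90029485]
1199 ((693.0092163085938, -83.35331726074219), (143.56809997558594, 103.4295883178711), 83.2680892944336)
tin [[0.68835665 0.03699716 0.05      ]]
spool [[ 0.66000415 -0.20895478  0.05      ]]
((746.2416381835938, -44.92194366455078), (149.7120819091797, 207.5277557373047), 89.95484161376953) [717.27346624 -47.35522841]
```

```bash
cat >> h.py <<'E'
from scipy.spatial.transform import Rotation as Ro
HC=np.array([.674,-.0825]);HY=-.114
def rot2(a): return np.array([[np.cos(a),-np.sin(a)],[np.sin(a),np.cos(a)]])
def down(th):
    "tool down, closing line at world angle th"
    y=np.array([np.cos(th),np.sin(th),0]);z=np.array([0,0,-1.]);return Ro.from_matrix(np.c_[np.cross(y,z),y,z]).as_rotvec()
def inholder(p): return rot2(HY).T@(np.asarray(p)[:2]-HC)
E
python3 - <<'E'
import pickle;from h import *
from cell import ctrl,telemetry
c=pickle.load(open('a.pkl','rb'))["top"];W=world(c)
m=(W[...,2]>.008)&(W[...,2]<.06)
for x in np.arange(.42,.62,.02):
    k=m&(abs(W[...,0]-x)<.006)&(W[...,1]>.02)&(W[...,1]<.42)
    y=np.sort(W[k][:,1]); g=np.split(y,np.nonzero(np.diff(y)>.012)[0]+1) if len(y) else []
    print(round(x,2),[(round(a[0],3),round(a[-1],3)) for a in g if len(a)>2])
p,th=np.array([.507,.1143]),.183
for s in(0,np.pi):
  for off in(.068,.056): 
    q=p+rot2(th)@[0,off]; print(s,q,ctrl.solve_ik([*q,.2],down(th+s)))
E
```

```text
0.42 []
0.44 [(np.float64(0.132), np.float64(0.147))]
0.46 [(np.float64(0.062), np.float64(0.152))]
0.48 [(np.float64(0.063), np.float64(0.156))]
0.5 [(np.float64(0.068), np.float64(0.159))]
0.52 [(np.float64(0.073), np.float64(0.162)), (np.float64(0.194), np.float64(0.42))]
0.54 [(np.float64(0.076), np.float64(0.165)), (np.float64(0.238), np.float64(0.258)), (np.float64(0.275), np.float64(0.42))]
0.56 [(np.float64(0.079), np.float64(0.172))]
0.58 []
0.6 []
0 [0.49462534 0.18116455] [ 0.38150135  0.49811064 -1.09776856  1.82225898  0.49034654  1.12696478
 -0.7041262 ]
0 [0.4968091  0.16936492] [ 0.4161222   0.50307663 -1.11567356  1.82605121  0.4991943   1.13043028
 -0.69062651]
3.141592653589793 [0.49462534 0.18116455] [ 0.44858717  0.57082092 -1.22925674  1.81914267  0.58350817  1.17856204
  2.35488821]
3.141592653589793 [0.4968091  0.16936492] [ 0.47345362  0.566584   -1.22899239  1.82341422  0.57992492  1.17549481
  2.37918477]
```

```bash
python3 - <<'E'
from h import *
from cell import ctrl,telemetry,capture
p,th=np.array([.507,.1143]),.183
q=p+rot2(th)@[.004,.065]
ctrl.move_to([*q,.15],down(th))
ctrl.servo_line([*q,.03],velocity=.15)
print(ctrl.servo_line([*q,-.012],velocity=.03,until_force=4),telemetry.get_eef_pos(),telemetry.get_wrist_force())
x=telemetry.get_eef_pos()
ctrl.servo_line([*q,x[2]+.005],velocity=.05)
print(telemetry.get_eef_pos(),telemetry.get_wrist_force(),telemetry.get_clock(),telemetry.get_joint_positions(),telemetry.get_opening())
c=capture("top");print(plate(c,(.4,.6,.0,.17)))
cv2.imwrite('pics/s1.png',cv2.resize(capture("scene")["frame"][150:250,280:440],None,fx=4,fy=4)[:,:,::-1])
E
```

```text
False [ 0.4992024   0.17897534 -0.0118413 ] [-0.19661103  0.61661644 -0.38754101]
[ 0.49945092  0.17909565 -0.00629357] [-0.11203625 -0.91621877  0.42090913] 5.8667 [ 0.24154906  0.79779483 -0.92757753  1.96928934  0.87738149  0.84050045
 -1.00123379] 1.000080547166574
(array([0.44775415, 0.13038225]), np.float32(1.2504194), (48.45281219482422, 17.18630599975586), np.float64(0.0216633572920122), array([0.45122396, 0.13382745]))
```

View pics/s1.png

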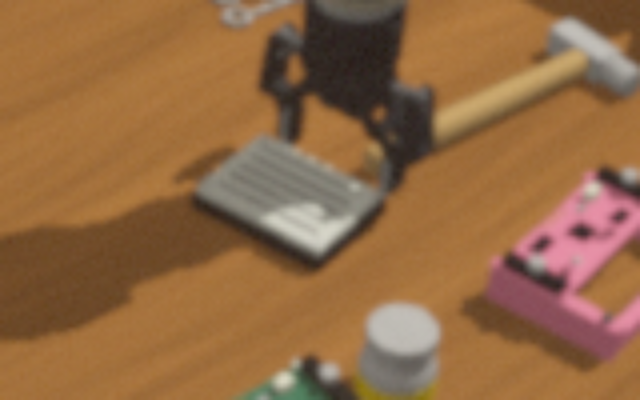

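The fingers straddle the hammer handle beside the plate's far long side, with their tips a few mm above the bench. I'll push sideways while turning.

```bash
python3 - <<'E'
from h import *
from cell import ctrl,telemetry,capture
A=np.array([.507,.1143,.183]);B=np.array([.512,-.062,-.114])
tcp=lambda s:[*(s[:2]+rot2(s[2])@[.003,.056]),-.006]
ctrl.servo_line(tcp(A),velocity=.04)
for f in(.33,.67,1):
    s=A+f*(B-A); ctrl.servo_line(tcp(s),velocity=.06,rotation=down(s[2])); print(telemetry.get_wrist_force(),telemetry.get_eef_pos())
e=B.copy();o=tcp(e+0);b=e[:2]+rot2(e[2])@[.003,.075]
ctrl.servo_line([*b,-.006],velocity=.06); ctrl.servo_line([*b,.12],velocity=.2)
c=capture("top");print(plate(c,(.38,.62,-.2,.0)))
W=b+rot2(e[2])@[0,.0]
cv2.imwrite('pics/t2.png',c["frame"][:,:,::-1]);print(telemetry.get_clock())
E
```

```text
[-0.80133971  0.61538572 -0.59090288] [ 0.50668315  0.1117907  -0.00613286]
[-0.06080475 -0.39221133  0.04849534] [ 0.51413932  0.05195032 -0.00602028]
[-0.18051185  0.83252899 -0.61267751] [ 0.52116079 -0.00703472 -0.00609857]
(array([ 0.46255569, -0.02143802]), np.float32(0.6723494), (21.29397201538086, 11.051855087280273), np.float64(0.018154779131373082), array([ 0.46406171, -0.02145079]))
11.0583
```

View pics/t2.png

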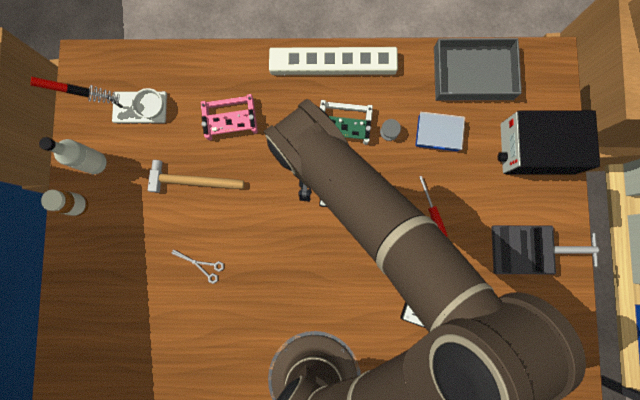

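The arm hides the plate, so I'll move it aside to look.

```bash
python3 - <<'E'
from h import *
from cell import ctrl,telemetry,capture,hand
p=telemetry.get_eef_pos();ctrl.servo_line([p[0],p[1],.22],velocity=.2)
ctrl.set_joints([1.251, 0.411, -0.013, 1.596, 0.006, 1.134, -0.082])
hand.command_gripper(.6)
c=capture("top");r=plate(c,(.38,.62,-.2,.05));print(r,inholder(r[0]),r[1]-HY)
print(telemetry.get_clock())
q=np.array(r[0])+rot2(r[1])@[-.09,0]
for s in(1,-1):print(ctrl.solve_ik([*q,.15],down(r[1]+s*np.pi/2)))
E
```

```text
(array([ 0.51256335, -0.06462087]), np.float32(-0.11326849), (89.18307495117188, 119.10843658447266), np.float64(0.022849182437808226), array([ 0.51296634, -0.06488775])) [-0.16242257 -0.00060087] 0.0007315129
14.7333
[ 0.82302158  0.30466943 -0.93365502  2.10121531  0.31796905  0.88080251
  1.16306863]
[ 0.49459924  0.22011897 -0.53958174  2.11803584  0.15127831  0.83962104
 -1.81978781]
```

```bash
python3 - <<'E'
from h import *
from cell import ctrl,telemetry,capture
O=down(HY-np.pi/2)
T=lambda xc,z=.002:[*(HC+rot2(HY)@[xc-.071,0]),z]
ctrl.move_to(T(-.185,.15),O); ctrl.servo_line(T(-.185),velocity=.15)
ctrl.servo_line(T(-.165),velocity=.06)
ctrl.servo_line(T(-.06),velocity=.07); print(telemetry.get_wrist_force(),telemetry.get_clock())
c=capture("scene"); cv2.imwrite('pics/s3.png',cv2.resize(c["frame"][200:310,250:410],None,fx=4,fy=4)[:,:,::-1])
E
```

```text
[ 0.39893999 -0.08380289 -0.2960859 ] 20.2083
```

View pics/s3.png

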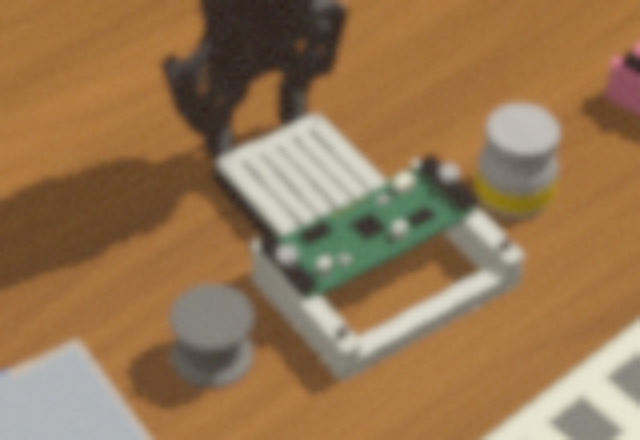

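The plate's leading end is under the board, straight and between the cheeks. I'll push it home until it meets the stop.

```bash
python3 - <<'E'
from h import *
from cell import ctrl,telemetry,capture
T=lambda xc,z=.002:[*(HC+rot2(HY)@[xc-.071,0]),z]
ctrl.servo_line(T(-.012),velocity=.06)
hit=ctrl.servo_line(T(.01),velocity=.02,until_force=6)
p=telemetry.get_eef_pos();print(hit,inholder(p)+[.071,0],telemetry.get_wrist_force())
ctrl.servo_line(T(-.05),velocity=.05);ctrl.servo_line(T(-.05,.2),velocity=.2)
ctrl.set_joints([1.251, 0.411, -0.013, 1.596, 0.006, 1.134, -0.082])
c=capture("top");cv2.imwrite('pics/t4.png',cv2.resize(c["frame"][90:170,280:410],None,fx=6,fy=6,interpolation=cv2.INTER_CUBIC)[:,:,::-1])
# visible part: rear end edge and sides
W=world(c);H=(W[...,:2]-HC)@rot2(HY);m=(W[...,2]>.014)&(W[...,2]<.03)&(H[...,0]>-.1)&(H[...,0]<-.04)&(abs(H[...,1])<.056)
v,u=np.nonzero(m);q=(onplane(c,np.c_[u,v],.022)[:,:2]-HC)@rot2(HY)
for y in(-.03,-.015,0,.015,.03):print(y,q[abs(q[:,1]-y)<.006][:,0].min())
print(q.min(0),q.max(0),telemetry.get_clock())
E
```

```text
True [-0.01124993 -0.00011031] [-0.16014237  0.52844753  0.51187084]
-0.03 -0.07069245379856585
-0.015 -0.06976052467503485
0 -0.0688276614462745
0.015 -0.06944824091725638
0.03 -0.06882513091703953
[-0.07069245 -0.04492816] [-0.03957884  0.04413356] 26.0667
```

View pics/t4.png

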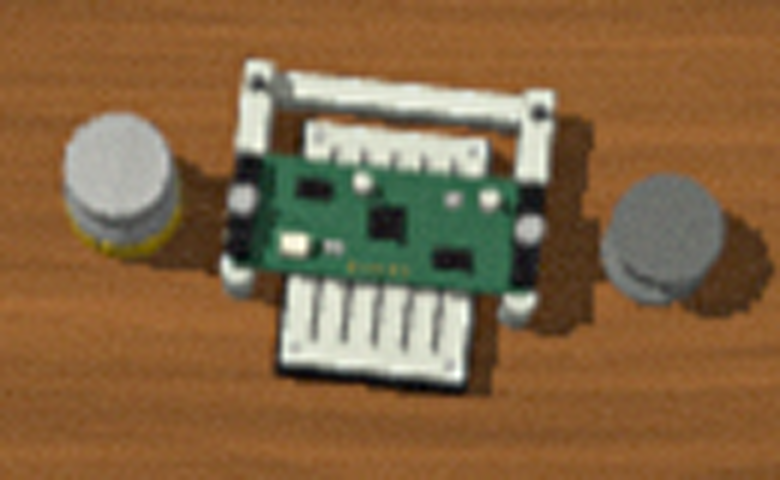

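The plate is straight, but there is still a gap of about 9 mm to the stop: the force trigger fired early on friction. I'll push again with a higher threshold.

```bash
python3 - <<'E'
from h import *
from cell import ctrl,telemetry,capture
O=down(HY-np.pi/2)
T=lambda xc,z=.002:[*(HC+rot2(HY)@[xc-.071,0]),z]
ctrl.move_to(T(-.05,.15),O); ctrl.servo_line(T(-.05),velocity=.15)
ctrl.servo_line(T(-.015),velocity=.05)
hit=ctrl.servo_line(T(.010),velocity=.025,until_force=16)
p=telemetry.get_eef_pos();print(hit,inholder(p)+[.071,0],telemetry.get_wrist_force())
ctrl.servo_line(T(-.05),velocity=.05);ctrl.servo_line(T(-.05,.2),velocity=.2)
ctrl.set_joints([1.251, 0.411, -0.013, 1.596, 0.006, 1.134, -0.082])
c=capture("top");cv2.imwrite('pics/t5.png',cv2.resize(c["frame"][90:170,280:410],None,fx=6,fy=6,interpolation=cv2.INTER_CUBIC)[:,:,::-1])
W=world(c);H=(W[...,:2]-HC)@rot2(HY);m=(W[...,2]>.014)&(W[...,2]<.03)&(H[...,0]>-.1)&(H[...,0]<-.04)&(abs(H[...,1])<.056)
v,u=np.nonzero(m);q=(onplane(c,np.c_[u,v],.022)[:,:2]-HC)@rot2(HY)
for y in(-.03,-.015,0,.015,.03):print(y,q[abs(q[:,1]-y)<.006][:,0].min())
print(q.min(0),q.max(0),telemetry.get_clock())
E
```

```text
True [-0.00217596 -0.00016442] [ 0.33453821 -0.17577049  0.10822811]
-0.03 -0.05951334781867051
-0.015 -0.060753411676346
0 -0.06012549724975714
0.015 -0.06136649679946129
0.03 -0.06042805542794742
[-0.0613665  -0.04463121] [-0.03922776  0.04364983] 35.7583
```

View pics/t5.png

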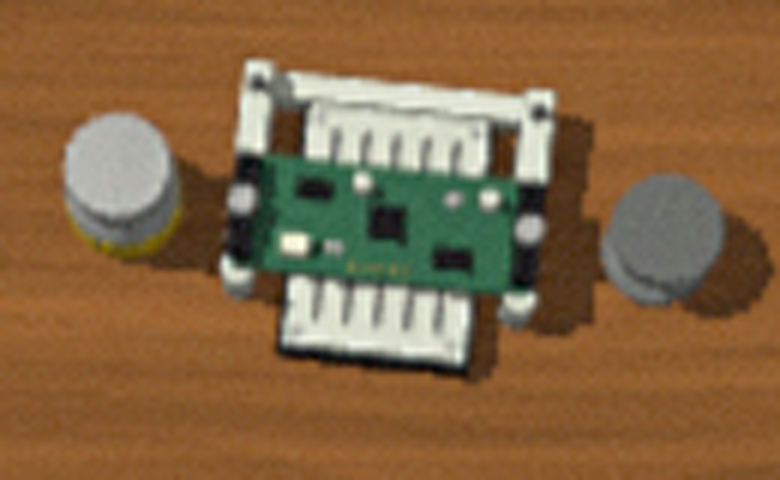

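The plate's far end now meets the rear stop squarely. Its front end measures −60 mm in the holder frame, which is where a fully home plate should be, and the robot is clear.

```bash
python3 -c "
from cell import ctrl
print(ctrl.finish_job())"
```

```text
the job is handed in; nothing more can be done
None
```

The smaller heating plate is fully home under the green board and square against the rear stop, as measured from the top camera, and the job is handed in at about 36 s of robot time; no verdict was returned.

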